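# Load mounted specimens into a sprung feed magazine

## Robot

A 6-joint arm with a two-finger parallel gripper is mounted at the origin on a cart in front of the work surface, level with it; the furniture and walls round the work are solid. World frame = base frame: x ahead of the robot, y to its left, z up, the work surface at z = 0. Lengths are in mm, angles in degrees, forces in N, time in s.
With the tool pointing down it reaches from about 325 to 775 mm from the base axis. Payload 5.5 kg.
Tool frame: the origin (TCP) lies between the finger pads; the fingertips stand 17 mm ahead of it and the grasp point (between the pads) lies 2 mm behind it; z points along the fingers, y is the line along which they close (so a half turn about z gives the same grasp; the last joint's range is limited). The gripper opens to 85 mm and grips with 20 to 120 N. Pads are 22 mm wide; open, the fingers measure 114 mm over their backs; the gripper's body (76 mm by 85 mm) begins 54 mm behind the grasp point. The pads swing forward as they close: fully open they stand 13 mm farther back than shut.
Start: joints at [71.293, 5.22, 70.514, -0, 104.267, -3.249], TCP at [159.927, 578.308, 248.275] pointing down, gripper open.
Joint ranges: [-164.24, 164.24], [-49.07, 125.15], [9.68, 141.18], [-86.29, 266.29], [3.28, 154.24], [-151.56, 151.56]. Speed limits (degrees/s): [147.25, 147.25, 172.46, 180, 180, 180].

## Interface

Orientations are given as [roll, pitch, yaw] about the fixed x, y, z axes, in that order (R = Rz(yaw) Ry(pitch) Rx(roll)).
In Python, from bench import sense, cams, robot gives the robot as it stands.
- The arm moves only by the tool move_arm, never from a script. Its argument "motion" is a list that holds one entry, the list of rows, each a list of 4 numbers: the shift along the tool's x, y, z in m, then the turn about the tool's z in rad. In form: [[[tx, ty, tz, twist], ...]]. A call has 1 to 5 rows; each row is the pose to reach, as a shift and turn from the pose commanded when the call began, along the tool's axes at that moment; what a row does not reach only later rows make up. A row lasts 1/10 s, in which the tool goes at most 50 mm and 8.59 degrees, less where a joint would pass 70% of its speed; a pose out of reach is approached as far as the arm can. A call with a gripper value outside its range is refused whole. "hand" is the finger opening in m, from 0 to 0.0854, set as the call begins (left out, the last holds). The fingers move at their own pace and stop on an object; the grip force is fixed at half the most. Time passes only in rows, so rows that repeat a pose let the fingers close. It gives the time, the measured TCP pose, the force, the opening and the grip force at its end, in the units of the state.
- sense(): the state, without advancing time (a new reading comes with each control period).
- cams.camera(name): name is "scene" or "top" or "wrist"; returns the picture (480x640x3 uint8, blue, green, red); there is no depth.
- cams.calibration(name): a dict with "vertical_fov" (degrees; the focal length in pixels is half the picture's height over the tangent of half this angle, whatever the lens; pixels are square), "cx", "cy" (the principal point, pixels), "extrinsics" (4x4, takes a point from camera to world coordinates); the wrist camera has in their place "T_tool_cam" (4x4, takes a point from camera to tool coordinates, whose origin is the TCP and whose axes are the flange's). Camera axes: x right, y up, looking along -z (the intrinsics and any distortion apply to the point x, -y, -z); pixel columns grow to the right and rows downward; lengths in mm; the calibration is good to about 2 mm. A picture is of the moment at which its call begins: read the wrist's pose just before it. calibration takes no time and is no camera call.
- robot.hand_in(): hands the job in; it is judged then, once.
The state is a dict: "t": time; "joint_positions": joint angles; "dq": joint speeds; "joint_torque": joint torques, N m; "position": TCP position; "ee_rot": TCP orientation; "ft_force": force on the tool from outside, world axes, zero at the start; "wrist_torque": the same for the moment, N m; "gripper_width": opening from 0.0 (shut) to 1.0 (fully open); "gripper_force": force on a finger pad.
Only numpy, scipy, OpenCV 4.12 (cv2) and the standard library are available. Lean on these libraries where they do the work, as an engineer would, in place of code of your own. Each camera call takes 0.05 s, during which the arm holds its last target. There are 200 camera calls.

## Task

Load the feed magazine: draw the sprung follower back by its white post, feeling for the end of the slot without forcing it, and leave it hooked in the side notch; then set the two round specimen mounts upright (as they stand now) in the open track, one behind the other. Then unhook the post and ease the follower gently home, never letting it snap or jam against the mounts, so that the spring alone clamps both against the front stop; leave the beaker, lens can and loupe where they are.

Things in the scene. Friction and masses are not known exactly. Their poses are not given: they have to be found in the camera images.
- magazine: Aluminium feed magazine, 195 x 62 mm, fixed to the bench. Origin under its middle at bench level; +x along the track to the front (feed) end, +y to the left of that, z up. Track floor 8 mm above the bench; channel 33 mm wide, widening to 40 mm at the walls' tops 17 mm above the bench, open from about x = 0 to the front stop. A slotted plate (top at 26 mm) covers it behind x = 0.
- front_stop (a point): Point on the front stop's inner face at track floor level, magazine x = +85 mm, y = 0; the stop's top is 22 mm above the bench. Two 30 mm mounts pushed home have their centres at magazine x = 70 and 40 mm.
- gate: The slotted aluminium plate behind x = 0, top 26 mm above the bench; frame = the magazine's. Straight slot at y = 0 for the post, closed at the rear, with a notch to +y there. The plate is clamped up to 10 mm farther forward or back on each magazine and no reading shows that: feel for the rear end. Forcing the post against the slot's edges with over 35 N damages it.
- slot_end (a point): Nominal place of the post's axis when drawn back to the closed rear end of the straight slot: magazine x = -61 mm, y = 0, on the plate's top. The true end lies up to 10 mm forward or back of it.
- notch (a point): Nominal post axis in the notch: 16 mm to +y of slot_end (plate shift not shown). From the rear end, with 4 mm play forward, the post slides 16 mm to +y past a lip on the notch's front edge, then settles 6.5 mm forward of the rear end, 2.5 mm deep in the pocket behind the lip, and stays hooked. To unhook: draw back over 2.5 mm (at most 6.5), slide 16 mm to -y, let forward.
- follower: Dark steel bar 70 x 29 x 11 mm in the track. Origin at the foot of its nose (front face), on the track floor; axes as the magazine's. Nose at magazine x = +50 mm when forward and empty, 0.5 +-10 hooked, 25 with two mounts clamped. Spring pushes forward: 3.9 N when forward, 0.13 N more per mm drawn back. 0.17 kg with post. Over 20 N onto a mount, or moving over 0.25 m/s with mounts in, is too much.
- pull_post: Post that draws the follower: white square handle 14 x 14 mm, 31 to 60 mm above the bench, on a 10 mm stem through the slot. Origin on its axis, 8 mm above the bench, 55 mm behind the follower's nose; axes as the magazine's. Carried by the follower; slides across on it from y = 0 (straight slot) to +16 mm (notch), about 1 N friction. Gripped fore and aft off-centre it is shoved against the gate.
- mount_a: Tan round specimen mount, 30 mm diameter, 17 mm high, 37 g, metal face up. Origin at the centre of its underside, z up. Interchangeable with mount_b.
- mount_b: The other mount, identical.
- beaker: Bystander: clear 100 ml beaker, 55 mm wide, 68 mm high. Origin at the centre of its underside.
- lens_can: Bystander: screw-top lens can, 36 mm wide, 57 mm high. Origin at the centre of its underside.
- loupe: Bystander: black loupe, 41 mm wide, 36 mm high. Origin at the centre of its underside.
Things that resemble listed ones, but are neither listed nor needed, are in the scene too. What is shaped like the mount_a but purple is not meant.

How it is judged (in metres and radians):
On the way, in this order (a step that is already met when the one before it is completed fails the run):
1. the follower is drawn back and its post stands hooked in the notch, let go by the robot, the track still empty (y of pull_post in the frame of follower above 0.012 m and x of follower in the frame of magazine below 0.014 m and contact force between the fingers and follower below 0.1 N and horizontal distance between each of mount_a, mount_b and magazine above 0.1 m), for 0.3 s.
2. both mounts stand upright on the track floor, let go, with the follower still hooked back (y of pull_post in the frame of follower above 0.012 m and x of follower in the frame of magazine below 0.014 m and z of each of mount_a, mount_b in the frame of magazine below 0.0105 m and x of each of mount_a, mount_b in the frame of magazine above 0.015 m and horizontal distance between each of mount_a, mount_b and magazine below 0.076 m and angle between each of mount_a, mount_b's own z axis and vertical below 0.1 rad and contact force between the fingers and mount_a below 0.1 N and contact force between the fingers and mount_b below 0.1 N), for 0.2 s.
At the end, for the whole second after the job is handed in: Both mounts upright on the track floor: one at the front stop (centre within 3 mm of x = 70 mm), one behind it (within 3 mm of 40 mm); post in the straight slot (y under 5 mm), follower's nose at x = 22 to 28 mm and its spring pressing with over 3 N; all at rest (y of pull_post in the frame of follower below 0.005 m and x of follower in the frame of magazine between 0.022 and 0.028 m and (contact force between follower and mount_a above 3 N or contact force between follower and mount_b above 3 N) and ((x of mount_a in the frame of magazine above 0.067 m and x of mount_b in the frame of magazine above 0.037 m) or (x of mount_b in the frame of magazine above 0.067 m and x of mount_a in the frame of magazine above 0.037 m)) and horizontal distance between each of mount_a, mount_b and magazine below 0.073 m and z of each of mount_a, mount_b in the frame of magazine below 0.0105 m and angle between each of mount_a, mount_b's own z axis and vertical below 0.1 rad and linear speed of each of mount_a, mount_b below 0.014 m/s); the robot touches nothing.
It fails at once if the follower presses on a mount with more than 20 N (contact force between follower and mount_a above 20 N or contact force between follower and mount_b above 20 N).
It fails at once if the follower snaps (over 0.25 m/s) with a mount in the track (linear speed of follower above 0.25 m/s and ((horizontal distance between mount_a and magazine below 0.076 m and z of mount_a in the frame of magazine below 0.0105 m) or (horizontal distance between mount_b and magazine below 0.076 m and z of mount_b in the frame of magazine below 0.0105 m))).
It fails at once if the post is forced against the gate's slot with more than 35 N (contact force between follower and gate above 35 N).
It fails at once if a bystander (beaker, lens can or loupe) is moved more than 15 mm (distance of any of beaker, lens_can, loupe from where it was at the start of the episode above 0.015 m).
It also fails if it takes over 72 s, if anything falls off the work surface, if the arm or the gripper's body presses on something with over 40 N, if the wrist force passes 120 N, or if a joint passes its speed limit or range.

## Working session

There is one attempt and no reset: what is moved stays moved. The work goes in short steps, Python scripts to look and compute and a tool call to move; the robot and the scene stay as the last step left them, time stands still between calls to the robot, and variables do not carry over. Pictures are saved under pics/ and viewed, at most 10 in all, crops included, and the job is handed in when it is done.

Besides the shell and the picture viewer there is one more tool, called after "Request:" as a command line: name --argument value ..., lists and objects as JSON in quotes. move_arm: Moves the arm, as the interface text tells. Its arguments: {"type":"object","properties":{"motion":{"type":"array","items":{"type":"array","items":{"type":"array","items":{"type":"number"}}}},"hand":{"type":"number"}},"required":["motion"]}

```bash
mkdir -p pics; ls; python3 - <<'E'
from bench import sense,cams,robot
import cv2,json
s=sense();print({k:s[k] for k in('t','position','ee_rot','ft_force','gripper_width')})
for n in('scene','top','wrist'):
    c=cams.calibration(n);print(n,{k:(v.tolist() if hasattr(v,'tolist') else v) for k,v in c.items()})
for n in('scene','top'):
    cv2.imwrite(f'pics/{n}0.png',cams.camera(n))
E
```

```text
pics
{'t': 0.0, 'position': array([159.82948084, 578.05001103, 247.14897143]), 'ee_rot': array([-1.79887902e+02, -6.49205655e-03,  1.64543105e+02]), 'ft_force': array([ 0.72556945, -0.36686232,  0.66373403]), 'gripper_width': 1.0005388822612522}
scene {'vertical_fov': 51.5649818987029, 'cx': 324.7897582607869, 'cy': 237.42515489335025, 'extrinsics': [[0.7430862691027386, 0.2870775142342036, -0.6044909407857847, 41.10844802617161], [-0.6690234385637216, 0.33918451444939113, -0.6613331262004837, -695.0759687508169], [0.015180096289112375, 0.8958461731674927, 0.44410494108691445, 439.4269631522007], [0.0, 0.0, 0.0, 1.0]]}
top {'vertical_fov': 51.498071340756525, 'cx': 318.96364557780896, 'cy': 233.64485558239178, 'extrinsics': [[0.008011782979955525, 0.9966851143345363, -0.08096044835247783, 510.8861356249503], [-0.9999495054771338, 0.007494186754309916, -0.006695047492486809, -123.42062443367281], [-0.006066121455858242, 0.08100999956081754, 0.9966948289931272, 1152.1179191017916], [0.0, 0.0, 0.0, 1.0]]}
wrist {'vertical_fov': 68.15661066561414, 'cx': 317.5210921374252, 'cy': 242.09076742144256, 'T_tool_cam': [[0.00037726178668177364, 0.9581522845710665, 0.2862587243120967, 73.26371466914694], [0.9999998683774942, -0.00046101598844718565, 0.0002251871473391952, 0.049169686607064556], [0.0003477334284194638, 0.28625860167950085, -0.9581523323803781, -126.98495235608581], [0.0, 0.0, 0.0, 1.0]]}
```

View pics/top0.png

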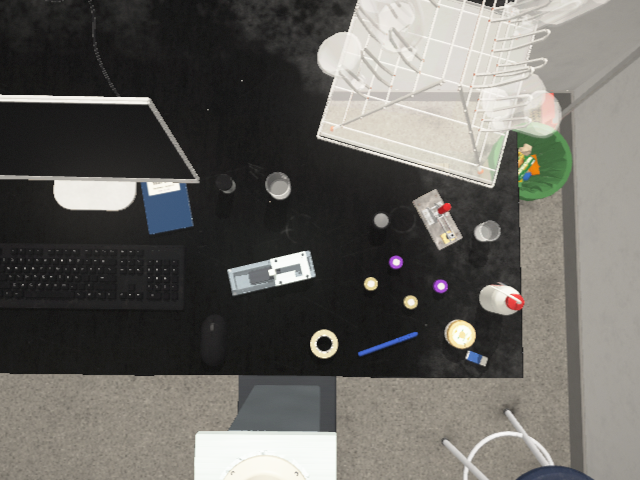

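View pics/scene0.png

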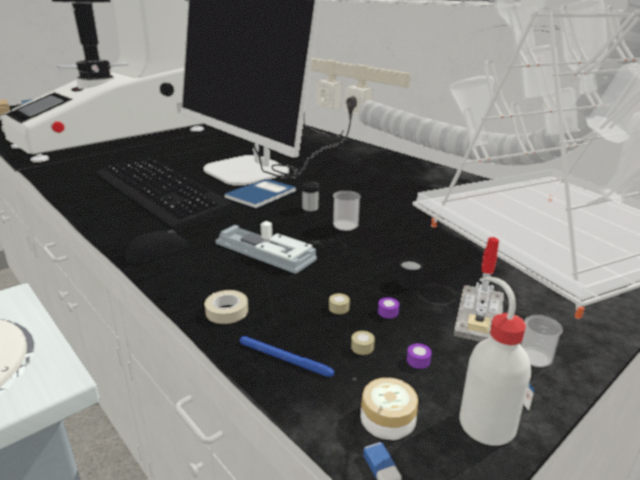

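Top view: tan mounts at (371,284) and (410,302), purple decoys at (396,262) and (441,286). The magazine runs from (230,280) to (315,263), with the plate on its right, so the feed end points left (about world +y).

```bash
cat > h.py <<'E'
import numpy as np,cv2
from bench import sense,cams,robot
from scipy.spatial.transform import Rotation as R
def ray(name,u,v,s=None):
    c=cams.calibration(name);f=240/np.tan(np.radians(c['vertical_fov'])/2)
    if name=='wrist':
        T=np.eye(4);T[:3,:3]=R.from_euler('xyz',s['ee_rot'],degrees=True).as_matrix();T[:3,3]=s['position']
        T=T@np.array(c['T_tool_cam'])
    else: T=np.array(c['extrinsics'])
    d=T[:3,:3]@np.array([(u-c['cx'])/f,-(v-c['cy'])/f,-1]);return T[:3,3],d
def onz(name,u,v,z,s=None):
    o,d=ray(name,u,v,s);return o+d*(z-o[2])/d[2]
def pix(name,P,s=None):
    o,d0=ray(name,0,0,s);c=cams.calibration(name);f=240/np.tan(np.radians(c['vertical_fov'])/2)
    if name=='wrist':
        Rm=R.from_euler('xyz',s['ee_rot'],degrees=True).as_matrix()@np.array(c['T_tool_cam'])[:3,:3]
    else: Rm=np.array(c['extrinsics'])[:3,:3]
    p=Rm.T@(np.array(P)-o);return c['cx']+f*p[0]/-p[2],c['cy']-f*p[1]/-p[2]
def crop(im,x,y,w,h,k,fn): cv2.imwrite(fn,cv2.resize(im[y:y+h,x:x+w],None,fx=k,fy=k,interpolation=cv2.INTER_CUBIC))
E
python3 - <<'E'
from h import *
a=cv2.imread('pics/top0.png');b=cv2.imread('pics/scene0.png')
A=cv2.resize(a[240:305,220:325],None,fx=7,fy=7,interpolation=2);B=cv2.resize(b[215:275,210:320],None,fx=5,fy=5,interpolation=2)
B=B[:,:]
cv2.imwrite('pics/c1.png',cv2.copyMakeBorder(A,0,0,0,0,0))
hsv=cv2.cvtColor(a,cv2.COLOR_BGR2HSV)
for (x,y) in((371,284),(410,302)):
    m=(a.max(2)>70)[y-12:y+13,x-12:x+13].astype('uint8')
    n,l,st,ce=cv2.connectedComponentsWithStats(m);i=1+st[1:,4].argmax()
    u,v=ce[i]+[x-12,y-12];print(u,v,st[i],onz('top',u,v,15))
m=(cv2.GaussianBlur(a,(3,3),0).max(2)>60).astype('uint8');n,l,st,ce=cv2.connectedComponentsWithStats(m)
i=l[285,240];print(i)
for i in range(1,n):
    if st[i,4]>1500 and 220<ce[i][0]<325:
        r=cv2.minAreaRect(np.argwhere(l==i)[:,::-1].astype(np.float32));print(r)
        for p in cv2.boxPoints(r): print(p,onz('top',*p,20))
E
```

```text
370.53939393939396 283.4787878787879 [  5   5  14  14 165] [ 490.49798836 -233.91716014   15.        ]
410.1551724137931 301.7241379310345 [  5   5  15  15 174] [ 450.09614817 -323.57784079   15.        ]
39
((270.9508361816406, 272.5409851074219), (29.889633178710938, 86.6913833618164), 76.75948333740234)
[225.33446 267.9213 ] [523.09548838  96.33873827  20.        ]
[309.72134 248.06558] [569.73628601 -95.0296038   20.        ]
[316.5672  277.16068] [ 503.84709511 -111.17682196   20.        ]
[232.18033 297.0164 ] [457.57413647  79.30987747  20.        ]
```

View pics/c1.png

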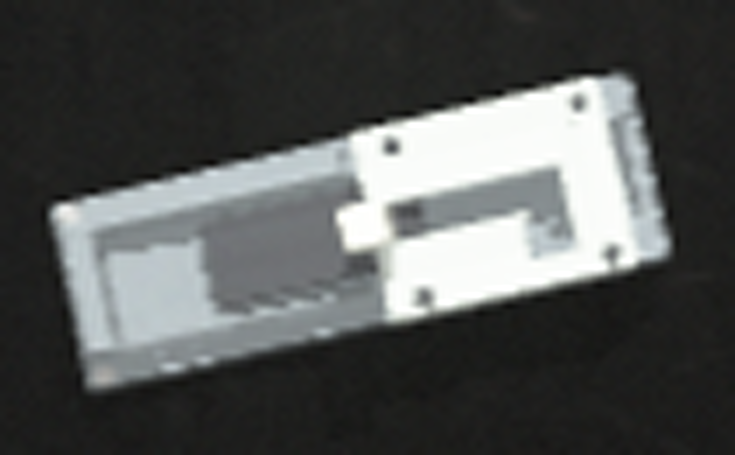

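Request:
move_arm --motion '[[[-0.0346,-0.0361,0,0],[-0.0692,-0.0722,0,0],[-0.1038,-0.1083,0,0],[-0.1384,-0.1444,0,0],[-0.173,-0.18,0,0]]]' --hand 0.026

```text
t: 0.6
position: [279.0, 356.8, 247.8]
ee_rot: [-180.0, -0.0, 164.6]
ft_force: [0.8, 0.5, -0.2]
gripper_width: 0.299
gripper_force: 0.0
```

Request:
move_arm --motion '[[[-0.0346,-0.0361,0,0],[-0.0692,-0.0722,0,0],[-0.1038,-0.1083,0,0],[-0.1384,-0.1444,0,0],[-0.173,-0.18,0,0]]]'

```text
t: 1.1
position: [397.8, 137.1, 248.1]
ee_rot: [180.0, 0.0, 164.5]
ft_force: [-0.1, 0.9, -0.6]
gripper_width: 0.304
gripper_force: 0.0
```

Request:
move_arm --motion '[[[-0.0346,-0.0361,0,0],[-0.0692,-0.0722,0,0],[-0.1038,-0.1083,0,0],[-0.122,-0.127,0,0],[-0.122,-0.127,0,0]]]'

```text
t: 1.6
position: [481.8, -18.8, 246.9]
ee_rot: [-179.9, -0.1, 164.3]
ft_force: [-1.1, 0.9, -0.4]
gripper_width: 0.303
gripper_force: 0.0
```

Request:
move_arm --motion '[[[0,0,0,-0.13],[0,0,0,-0.26],[0,0,0,-0.39],[0,0,0,-0.51],[0,0,0,-0.51]]]'

```text
t: 2.1
position: [480.8, -14.8, 248.1]
ee_rot: [180.0, -0.0, -166.1]
ft_force: [-0.2, -0.7, -1.1]
gripper_width: 0.305
gripper_force: 0.0
```

Works precisely. Look down at the magazine.

```bash
python3 - <<'E'
from h import *
s=sense();im=cams.camera('wrist');cv2.imwrite('pics/w1.png',im);np.save('s1.npy',s,allow_pickle=True);print(s['position'],s['ee_rot'],pix('wrist',[513,-8,20],s))
E
```

```text
[480.75870041 -14.81174273 248.11487286] [ 1.79968396e+02 -2.20134965e-02 -1.66114246e+02] (np.float64(316.15311424457354), np.float64(242.26180616032138))
```

View pics/w1.png

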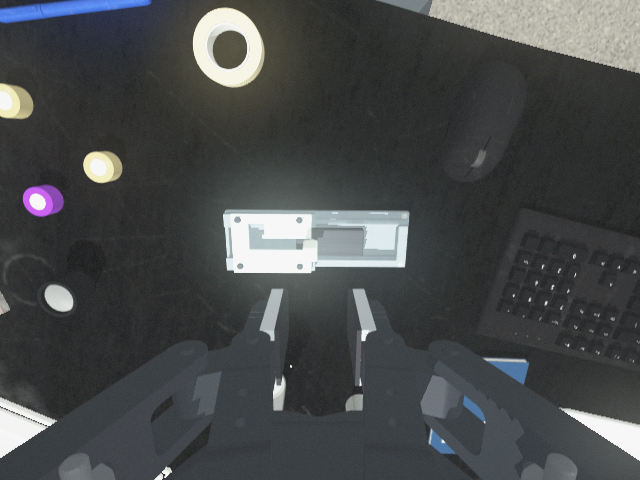

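Wrist view: the magazine spans (224,211) to (409,270) with +x to the right and the notch on the upper side at about (250,230). The post is near (310,244), and one mount is at (100,167). I'll enlarge the magazine.

```bash
python3 - <<'E'
from h import *
im=cv2.imread('pics/w1.png');crop(im,215,200,200,80,4,'pics/c2.png')
E
```

```text
(no output)
```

View pics/c2.png

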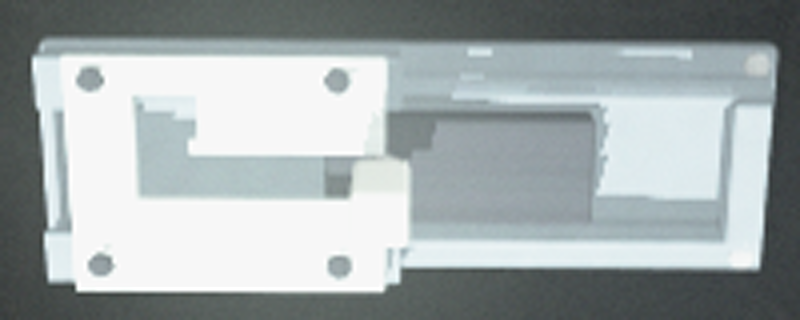

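Enlarged: plate corners at crop (62,55), (387,56), (386,291) and (77,291). The slot lies between rows 157 and 197, with its rear end at column 137. The post runs from column 355 to 410, and the stop foot is at column 722.

```bash
python3 - <<'E'
from h import *
s=np.load('s1.npy',allow_pickle=True).item()
def P(x,y,z): return onz('wrist',215+x/4,200+y/4,z,s)
pts={'TL':(62,55,26),'BL':(77,291,26),'TR':(387,56,26),'BR':(386,291,26),'slotU':(340,157,26),'slotL':(340,197,26),'slotU2':(200,157,26),'slotL2':(145,197,26),'rear':(137,177,26),
'stopU':(738,105,22),'stopL':(724,240,22),'stopfloor':(720,215,8),'outU':(777,48,17),'outL':(760,268,17),'postbot1':(355,160,60),'posttop':(408,245,60),'posttopR':(408,205,60),'pf':(355,202,60),'nose':(592,165,19),'noseb':(592,215,19)}
W={k:P(*v) for k,v in pts.items()}
th=np.radians(np.degrees(np.arctan2(*(((W['TR']-W['TL'])+(W['BR']-W['BL'])+(W['slotU']-W['slotU2']))[[1,0]]))));print('yaw',np.degrees(th))
for a,b in(('TL','TR'),('BL','BR'),('slotL2','slotL'),('slotU2','slotU')):
    d=W[b]-W[a];print(a,b,np.degrees(np.arctan2(d[1],d[0])),np.hypot(*d[:2]))
ex=np.array([np.cos(th),np.sin(th)]);ey=np.array([-ex[1],ex[0]])
o=np.array([513,-8.])
for k,w in W.items(): print(k,w.round(1),'mag-ish',(ex@(w[:2]-o)).round(1),(ey@(w[:2]-o)).round(1))
E
```

```text
yaw 103.82786787467634
TL TR 103.72350733922737 81.48798328571135
BL BR 103.89976525289458 81.42058376846113
slotL2 slotL 103.90119339733187 50.361260355187966
slotU2 slotU 103.90178404769682 35.85413750852389
TL [502.9 -98.9  26. ] mag-ish -85.9 31.5
BL [564.6 -84.2  26. ] mag-ish -86.3 -31.9
TR [483.6 -19.8  26. ] mag-ish -4.4 31.4
BR [545.   -5.1  26. ] mag-ish -4.9 -31.8
slotU [512.1 -25.2  26. ] mag-ish -16.5 5.0
slotL [522.6 -22.8  26. ] mag-ish -16.7 -5.8
slotU2 [520.7 -60.   26. ] mag-ish -52.4 4.9
slotL2 [534.7 -71.7  26. ] mag-ish -67.0 -5.8
rear [529.9 -74.7  26. ] mag-ish -68.8 -0.4
stopU [475.3  70.7  22. ] mag-ish 85.4 17.8
stopL [511.1  78.3  22. ] mag-ish 84.2 -18.8
stopfloor [508.5  79.4   8. ] mag-ish 86.0 -16.6
outU [459.4  77.3  17. ] mag-ish 95.6 31.7
outL [517.9  91.7  17. ] mag-ish 95.6 -28.6
postbot1 [502.  -22.4  60. ] mag-ish -11.3 14.1
posttop [519.3  -5.5  60. ] mag-ish 0.9 -6.7
posttopR [509.7  -7.9  60. ] mag-ish 0.9 3.2
pf [511.9 -20.   60. ] mag-ish -11.4 3.9
nose [500.4  39.4  19. ] mag-ish 49.0 0.9
noseb [513.7  43.2  19. ] mag-ish 49.6 -12.9
```

Request:
move_arm --motion '[[[-0.02,-0.0062,0.04,0],[-0.0333,-0.0062,0.08,0],[-0.0333,-0.0062,0.13,0],[-0.0333,-0.0062,0.17,0],[-0.0333,-0.0062,0.193,0]]]'

```text
t: 2.65
position: [512.7, -13.1, 50.8]
ee_rot: [179.9, -0.3, -166.4]
ft_force: [0.7, -0.1, -0.8]
gripper_width: 0.301
gripper_force: 0.0
```

Request:
move_arm --motion '[[[0,0,0,0],[0,-0.004,0,0],[0,-0.008,0,0],[0,-0.012,0,0],[0,-0.014,0,0]]]'

```text
t: 3.15
position: [519.4, -27.3, 57.3]
ee_rot: [180.0, 0.2, -166.3]
ft_force: [-1.2, 5.4, 3.9]
gripper_width: 0.304
gripper_force: 2.6
```

Request:
move_arm --motion '[[[0,-0.006,0,0],[0,-0.012,0,0],[0,-0.018,0,0],[0,-0.024,0,0],[0,-0.03,0,0]]]'

```text
t: 3.65
position: [526.2, -55.7, 57.1]
ee_rot: [179.9, 0.1, -166.2]
ft_force: [-1.5, 8.5, 5.4]
gripper_width: 0.304
gripper_force: 4.5
```

Request:
move_arm --motion '[[[0,-0.004,0,0],[0,-0.008,0,0],[0,-0.011,0,0],[0,-0.011,0,0],[0,-0.011,0,0]]]'

```text
t: 4.15
position: [528.7, -65.9, 57.1]
ee_rot: [179.9, 0.1, -166.2]
ft_force: [-2.8, 8.5, 5.1]
gripper_width: 0.311
gripper_force: 4.9
```

```bash
python3 - <<'E'
from h import *
s=sense();print(s['position'],s['ft_force'],s['gripper_force'],s['gripper_width'])
im=cams.camera('wrist');cv2.imwrite('pics/w2.png',im[80:480,120:520])
E
```

```text
[528.69813934 -65.88150392  57.08249448] [-2.78955739  8.46770093  5.11139206] 4.8824456334114075 0.3111537749227745
```

View pics/w2.png

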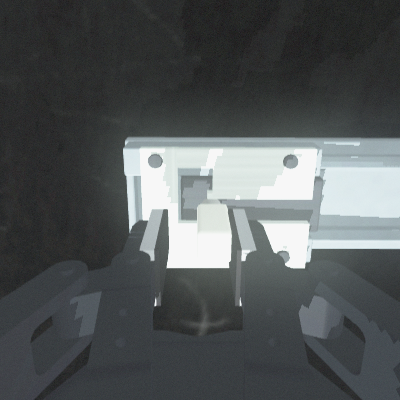

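Request:
move_arm --motion '[[[0,-0.003,0,0],[0,-0.006,0,0],[0,-0.006,0,0]]]'

```text
t: 4.5
position: [530.1, -71.6, 57.1]
ee_rot: [179.8, 0.1, -166.2]
ft_force: [-3.0, 8.8, 6.3]
gripper_width: 0.303
gripper_force: 5.3
```

Request:
move_arm --motion '[[[0,-0.001,0,0],[0,-0.001,0,0]]]'

```text
t: 4.7
position: [530.3, -72.3, 57.0]
ee_rot: [179.8, 0.1, -166.2]
ft_force: [-3.0, 9.9, 6.2]
gripper_width: 0.307
gripper_force: 5.3
```

Request:
move_arm --motion '[[[0,-0.0015,0,0],[0,-0.0015,0,0]]]'

```text
t: 4.9
position: [530.6, -73.8, 57.1]
ee_rot: [179.8, 0.1, -166.2]
ft_force: [-3.3, 10.2, 6.0]
gripper_width: 0.304
gripper_force: 5.4
```

Request:
move_arm --motion '[[[0,-0.001,0,0],[0,-0.001,0,0]]]'

```text
t: 5.1
position: [530.8, -74.7, 57.1]
ee_rot: [179.8, 0.1, -166.2]
ft_force: [-3.1, 10.3, 6.2]
gripper_width: 0.304
gripper_force: 5.5
```

Request:
move_arm --motion '[[[0,-0.001,0,0],[0,-0.001,0,0]]]'

```text
t: 5.3
position: [531.1, -75.6, 57.1]
ee_rot: [179.8, 0.1, -166.2]
ft_force: [-2.9, 10.4, 6.6]
gripper_width: 0.303
gripper_force: 5.6
```

Request:
move_arm --motion '[[[0,-0.001,0,0],[0,-0.001,0,0]]]'

```text
t: 5.5
position: [531.3, -76.5, 57.1]
ee_rot: [179.8, 0.1, -166.2]
ft_force: [-3.7, 10.7, 6.0]
gripper_width: 0.303
gripper_force: 5.7
```

Request:
move_arm --motion '[[[0,-0.001,0,0],[0,-0.001,0,0]]]'

```text
t: 5.7
position: [531.4, -76.9, 57.0]
ee_rot: [179.7, 0.1, -166.2]
ft_force: [-3.6, 12.5, 7.1]
gripper_width: 0.303
gripper_force: 6.8
```

Request:
move_arm --motion '[[[0,-0.0005,0,0],[0,-0.0005,0,0]]]'

```text
t: 5.9
position: [531.4, -77.0, 57.0]
ee_rot: [179.7, 0.1, -166.2]
ft_force: [-5.0, 14.2, 7.1]
gripper_width: 0.303
gripper_force: 7.5
```

Request:
move_arm --motion '[[[0,0.0025,0,0],[0,0.0025,0,0],[0.003,0.0025,0,0],[0.006,0.0025,0,0],[0.008,0.0025,0,0]]]'

```text
t: 6.4
position: [523.5, -77.3, 57.1]
ee_rot: [179.8, 0.2, -166.2]
ft_force: [-0.9, 11.1, 5.3]
gripper_width: 0.305
gripper_force: 5.8
```

Request:
move_arm --motion '[[[0.003,0,0,0],[0.006,0,0,0],[0.009,0,0,0],[0.0095,0,0,0],[0.0095,0,0,0]]]'

```text
t: 6.9
position: [515.0, -79.4, 57.1]
ee_rot: [179.8, 0.3, -166.2]
ft_force: [1.9, 11.4, 3.3]
gripper_width: 0.303
gripper_force: 5.7
```

```bash
python3 - <<'E'
from h import *
im=cams.camera('wrist');crop(im,220,170,200,200,3,'pics/w3.png')
E
```

```text
(no output)
```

View pics/w3.png

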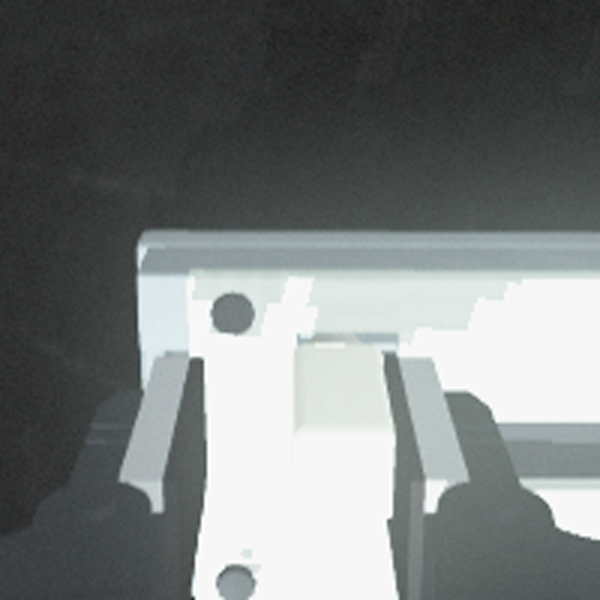

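The post has moved across into the notch with the front finger still holding it. Now let it settle forward.

Request:
move_arm --motion '[[[0,0.002,0,0],[0,0.004,0,0],[0,0.006,0,0],[0,0.008,0,0],[0,0.0095,0,0]]]'

```text
t: 7.45
position: [511.9, -73.1, 56.3]
ee_rot: [-179.9, 0.1, -166.3]
ft_force: [-0.1, -0.5, -0.4]
gripper_width: 0.309
gripper_force: 0.0
```

Force dropped to zero and stayed there, so the post is hooked. Lift off and go above the mounts.

Request:
move_arm --motion '[[[0,0,-0.04,0],[0,0,-0.09,0],[0.02,-0.043,-0.12,0],[0.04,-0.086,-0.12,0],[0.06,-0.129,-0.12,0]]]'

```text
t: 7.95
position: [484.0, -214.3, 178.1]
ee_rot: [-179.7, 0.2, -166.2]
ft_force: [0.9, -1.0, 0.2]
gripper_width: 0.306
gripper_force: 0.0
```

Request:
move_arm --motion '[[[0.02,-0.043,0,0.14],[0.03,-0.061,0,0.28],[0.03,-0.061,0,0.42],[0.03,-0.061,0,0.56],[0.03,-0.061,0,0.7]]]' --hand 0.05

```text
t: 8.45
position: [468.6, -279.7, 175.5]
ee_rot: [-179.9, 0.0, 153.2]
ft_force: [0.1, -0.3, -0.1]
gripper_width: 0.588
gripper_force: 0.0
```

Request:
move_arm --motion '[[[0,0,0,0.14],[0,0,0,0.28],[0,0,0,0.42],[0,0,0,0.56],[0,0,0,0.7]]]'

```text
t: 8.95
position: [468.8, -279.3, 175.6]
ee_rot: [-180.0, 0.1, 113.1]
ft_force: [0.2, 0.4, -0.0]
gripper_width: 0.586
gripper_force: 0.0
```

Request:
move_arm --motion '[[[0,0,0,0.1],[0,0,0,0.17],[0,0,0,0.17],[0,0,0,0.17]]]'

```text
t: 9.35
position: [468.9, -278.9, 175.5]
ee_rot: [-180.0, 0.0, 103.9]
ft_force: [-0.0, -0.5, -0.1]
gripper_width: 0.584
gripper_force: 0.0
```

```bash
python3 - <<'E'
from h import *
s=sense();im=cams.camera('wrist');cv2.imwrite('pics/w4.png',im);np.save('s4.npy',s,allow_pickle=True);print(s['position'],s['ee_rot'])
for p in([490.5,-233.9,17],[450.1,-323.6,17]): print(pix('wrist',p,s))
t=cams.camera('top');cv2.imwrite('pics/top2.png',t)
E
```

```text
[ 468.93350544 -278.86813938  175.45573803] [-1.79983366e+02  4.53482304e-02  1.03877008e+02]
(np.float64(357.7503962357082), np.float64(181.08521673090215))
(np.float64(284.2754021867594), np.float64(271.5513149120223))
```

View pics/w4.png

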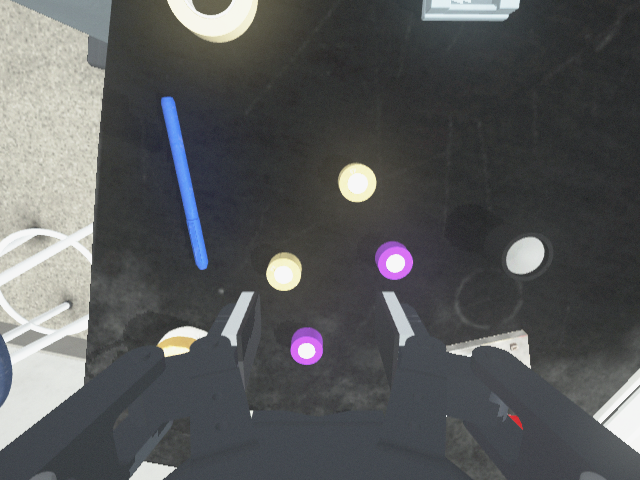

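Tan mounts show at (357,183) and (284,271), as predicted. Now to measure their metal faces.

```bash
python3 - <<'E'
from h import *
im=cv2.imread('pics/w4.png');s=np.load('s4.npy',allow_pickle=True).item()
th=np.radians(103.87);tx=np.array([np.cos(th),np.sin(th)]);ty=np.array([tx[1],-tx[0]])
for x,y in((357,183),(284,272)):
    c=im[y-25:y+25,x-25:x+25]
    for nm,m,z in(('face',c.min(2)>190,17),('all',c.max(2)>110,13)):
        u,v=np.argwhere(m)[:,::-1].mean(0)+[x-25,y-25];w=onz('wrist',u,v,z,s);d=w[:2]-s['position'][:2];print(nm,m.sum(),w.round(1),'tool',(tx@d).round(1),(ty@d).round(1))
o=np.array([513.4,-7.9])
for X in(62,28): print(X,o+X*tx)
E
```

```text
face 1031 [ 490.4 -235.2   17. ] tool 37.3 31.3
all 1219 [ 490.4 -235.2   13. ] tool 37.2 31.3
face 825 [ 449.7 -326.    17. ] tool -41.2 -30.0
all 1119 [ 449.6 -325.1   13. ] tool -40.2 -29.8
62 [498.5373759   52.29221216]
28 [506.68784718  19.28357969]
```

Request:
move_arm --motion '[[[0.02,0.016,0.03,0],[0.0373,0.0313,0.07,0],[0.0373,0.0313,0.11,0],[0.0373,0.0313,0.14,0],[0.0373,0.0313,0.1475,0]]]'

```text
t: 9.95
position: [488.3, -233.2, 23.3]
ee_rot: [-179.7, -0.3, 103.9]
ft_force: [-0.9, 0.3, 0.3]
gripper_width: 0.584
gripper_force: 0.0
```

Request:
move_arm --motion '[[[0,0,0,0],[0,0,0,0]]]'

```text
t: 10.15
position: [491.6, -235.4, 29.9]
ee_rot: [179.9, 0.1, 103.8]
ft_force: [0.4, -0.3, -0.3]
gripper_width: 0.588
gripper_force: 0.0
```

Request:
move_arm --motion '[[[0,0,0,0],[0,0,0,0],[0,0,0,0],[0,0,0,0],[0,0,0,0]]]' --hand 0.02

```text
t: 10.65
position: [491.9, -235.5, 30.7]
ee_rot: [179.8, 0.2, 103.8]
ft_force: [-0.8, 0.2, 6.2]
gripper_width: 0.299
gripper_force: 58.6
```

Request:
move_arm --motion '[[[0,0,-0.02,0],[0,0,-0.05,0],[0,0,-0.08,0],[0,0,-0.08,0]]]'

```text
t: 11.05
position: [493.2, -236.1, 114.7]
ee_rot: [179.5, 0.4, 103.8]
ft_force: [0.9, 0.1, 0.2]
gripper_width: 0.297
gripper_force: 59.0
```

```bash
python3 - <<'E'
from h import *
im=cams.camera('wrist');crop(im,190,150,250,250,2,'pics/w5.png')
E
```

```text
(no output)
```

View pics/w5.png

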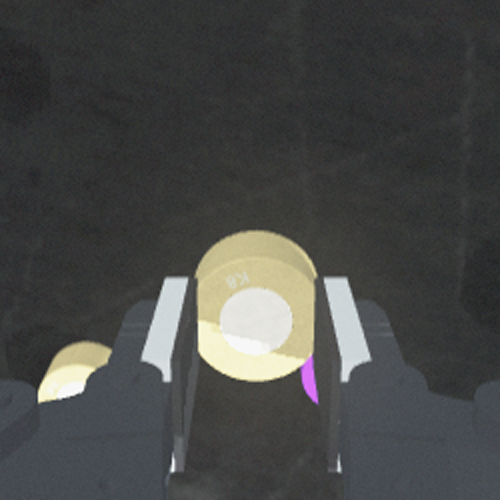

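The mount is held upright between the pads. I'll check its offset in the grip while moving to the track.

```bash
python3 - <<'E'
from h import *
s=sense();print(s['position'],s['ee_rot'])
im=cams.camera('wrist')
c=im[250:360,270:370];m=((c.min(2)>170)).astype('uint8');n,l,st,ce=cv2.connectedComponentsWithStats(m)
for i in range(1,n):
    if st[i,4]>100: print(st[i],ce[i]+[270,250])
i=1+st[1:,4].argmax();u,v=ce[i]+[270,250]
w=onz('wrist',u,v,s['position'][2]-13,s);M=R.from_euler('xyz',s['ee_rot'],degrees=True).as_matrix();print('tool offset',M.T@(w-s['position']))
E
```

```text
[ 492.28294777 -235.62138748  111.90297515] [179.69493218   0.2855106  103.8014031 ]
[  0  39  14  52 426] [274.54694836 309.24178404]
[ 82  39  18  52 535] [361.89345794 311.12336449]
[  19   43   55   47 1701] [314.66431511 317.68665491]
tool offset [-3.4729482  -1.54849993 13.00940715]
```

Request:
move_arm --motion '[[[0.04,0.011,0,0],[0.085,0.023,0,0],[0.131,0.035,0,0],[0.177,0.0475,0,0],[0.223,0.06,0,0]]]'

```text
t: 11.65
position: [494.7, -2.0, 106.4]
ee_rot: [-179.9, -0.0, 103.8]
ft_force: [1.0, 0.2, -0.5]
gripper_width: 0.299
gripper_force: 59.0
```

Request:
move_arm --motion '[[[0.035,0.009,0,0],[0.055,0.0147,0.02,0],[0.055,0.0147,0.04,0],[0.055,0.0147,0.05,0],[0.055,0.0147,0.05,0]]]'

```text
t: 12.15
position: [495.1, 52.9, 55.0]
ee_rot: [-179.7, -0.1, 103.8]
ft_force: [-0.3, -0.3, 0.2]
gripper_width: 0.291
gripper_force: 59.0
```

Request:
move_arm --motion '[[[0,0,0,0],[0,0,0,0],[0,0,0,0]]]'

```text
t: 12.45
position: [497.5, 52.7, 58.9]
ee_rot: [179.9, 0.0, 103.8]
ft_force: [-0.3, 0.4, 0.0]
gripper_width: 0.293
gripper_force: 59.0
```

```bash
python3 - <<'E'
from h import *
s=sense();print(s['position'],s['ee_rot'])
th=np.radians(103.87);tx=np.array([np.cos(th),np.sin(th)]);ty=np.array([-tx[1],tx[0]]);d=s['position'][:2]-[513.4,-7.9];print('mag',tx@d,ty@d)
im=cams.camera('wrist');crop(im,170,100,300,300,2,'pics/w6.png')
E
```

```text
[497.48541069  52.74315368  58.91165446] [1.79896186e+02 2.07632848e-02 1.03755829e+02]
mag 62.68996985738068 0.913192558300047
```

View pics/w6.png

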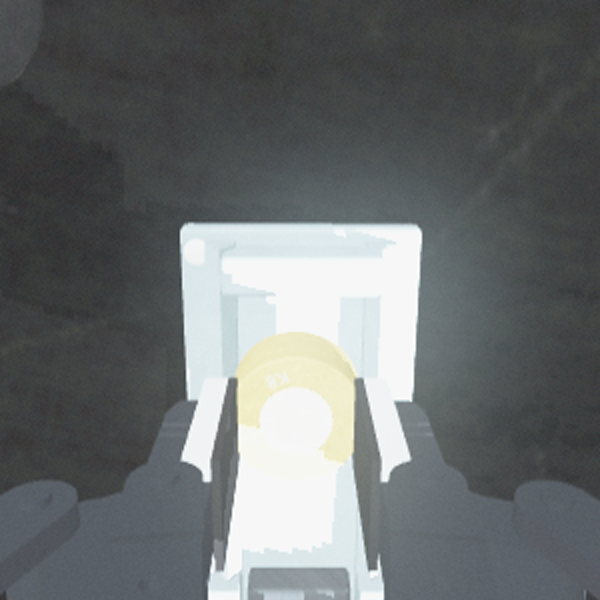

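The mount is above the track, about 1 mm to +y; the stop is ahead at row 250. Lower it with that correction.

Request:
move_arm --motion '[[[0,0.0008,0.005,0],[0,0.0008,0.01,0],[0,0.0008,0.014,0],[0,0.0008,0.0175,0],[0,0.0008,0.0175,0]]]'

```text
t: 13.0
position: [497.1, 53.4, 39.3]
ee_rot: [-179.9, -0.0, 103.8]
ft_force: [-0.1, 0.8, -0.3]
gripper_width: 0.297
gripper_force: 59.0
```

Request:
move_arm --motion '[[[0,0,0.0015,0],[0,0,0.003,0],[0,0,0.003,0]]]'

```text
t: 13.3
position: [497.8, 53.4, 38.7]
ee_rot: [180.0, 0.0, 103.8]
ft_force: [-3.5, -0.3, 6.6]
gripper_width: 0.294
gripper_force: 60.2
```

Request:
move_arm --motion '[[[0,0,0,0],[0,0,0,0],[0,0,-0.01,0],[0,0,-0.03,0],[0,0,-0.06,0]]]' --hand 0.05

```text
t: 13.8
position: [496.5, 53.3, 96.6]
ee_rot: [-179.8, -0.0, 103.8]
ft_force: [0.6, -0.8, -0.1]
gripper_width: 0.583
gripper_force: 0.0
```

Request:
move_arm --motion '[[[0,0,-0.04,0],[0,0,-0.07,0],[0,0,-0.07,0],[0,0,-0.07,0]]]'

```text
t: 14.2
position: [498.1, 53.4, 168.6]
ee_rot: [179.9, 0.0, 103.8]
ft_force: [-0.1, -0.3, -0.3]
gripper_width: 0.584
gripper_force: 0.0
```

```bash
cat > trk.py <<'E'
from h import *
def mounts(fn,s,im):
    cv2.imwrite(fn,im)
    th=np.radians(103.87);tx=np.array([np.cos(th),np.sin(th)]);ty=np.array([-tx[1],tx[0]])
    h=cv2.cvtColor(im,cv2.COLOR_BGR2HSV);m=((h[...,0]>15)&(h[...,0]<35)&(h[...,1]>45)&(h[...,2]>80)).astype('uint8')
    m=cv2.morphologyEx(m,cv2.MORPH_CLOSE,cv2.getStructuringElement(2,(25,25)))
    n,l,st,ce=cv2.connectedComponentsWithStats(m)
    for i in range(1,n):
        if st[i,4]>500:
            w=onz('wrist',*ce[i],18,s);d=w[:2]-[513.4,-7.9];print(st[i],ce[i].round(1),w.round(1),'mag',(tx@d).round(1),(ty@d).round(1))
E
python3 - <<'E'
from trk import *
s=sense();im=cams.camera('wrist');print(s['position'],s['ft_force'],s['gripper_width']);mounts('pics/w7.png',s,im)
E
```

```text
[498.07762975  53.37780665 168.58956622] [-0.13723419 -0.29225222 -0.25274264] 0.5839116529870281
```

```bash
cat > trk.py <<'E'
from h import *
def mounts(s,im,z=18,t=25):
    th=np.radians(103.87);tx=np.array([np.cos(th),np.sin(th)]);ty=np.array([-tx[1],tx[0]])
    d=im[...,2].astype(int)-im[...,0];m=((d>t)&(im[...,1].astype(int)-im[...,0]>t*.6)).astype('uint8')
    m=cv2.morphologyEx(m,cv2.MORPH_CLOSE,cv2.getStructuringElement(2,(15,15)))
    n,l,st,ce=cv2.connectedComponentsWithStats(m)
    for i in range(1,n):
        if st[i,4]>200:
            c,r=cv2.minEnclosingCircle(np.argwhere(l==i)[:,::-1].astype(np.float32))
            w=onz('wrist',*ce[i],z,s);q=w[:2]-[513.4,-7.9];print(st[i],ce[i].round(1),r,w.round(1),'mag',(tx@q).round(1),(ty@q).round(1))
E
python3 - <<'E'
from trk import *
im=cv2.imread('pics/w7.png');s=sense()
print(pix('wrist',[498,53,25],s))
mounts(s,im)
u,v=map(int,pix('wrist',[498,53,25],s))
print([im[v+k,u].tolist() for k in range(-40,41,8)],[im[v,u+k].tolist() for k in range(-40,41,8)])
E
```

```text
(np.float64(318.54483406528885), np.float64(233.66473603889295))
[298 210  38  40 851] [316.4 228.7] 19.839397430419922 [495.8  54.7  18. ] mag 65.0 2.1
[ 85 342  56  42 519] [112.  354.3] 32.73005676269531 [ 345.4 -102.1   18. ] mag -51.2 185.7
[[207, 202, 185], [242, 240, 232], [227, 230, 222], [206, 242, 244], [247, 247, 247], [247, 247, 247], [247, 247, 247], [218, 243, 244], [242, 240, 231], [243, 241, 231], [242, 241, 232]] [[73, 74, 68], [191, 186, 172], [169, 167, 154], [207, 242, 244], [247, 247, 247], [247, 247, 247], [247, 247, 247], [208, 241, 244], [238, 235, 224], [242, 241, 233], [86, 87, 81]]
```

Request:
move_arm --motion '[[[-0.0429,-0.0165,0,0],[-0.0858,-0.033,0,0],[-0.1287,-0.0495,0,0],[-0.1716,-0.066,0,0],[-0.2145,-0.083,0,0]]]'

```text
t: 14.75
position: [467.0, -176.1, 165.4]
ee_rot: [-179.9, -0.1, 103.8]
ft_force: [0.9, 0.6, -0.3]
gripper_width: 0.584
gripper_force: 0.0
```

Request:
move_arm --motion '[[[-0.043,-0.0165,0,0],[-0.086,-0.033,0,0],[-0.125,-0.048,0,0],[-0.142,-0.0544,0,0],[-0.142,-0.0544,0,0]]]'

```text
t: 15.25
position: [448.0, -327.1, 165.2]
ee_rot: [-179.9, -0.2, 103.6]
ft_force: [-0.1, 1.2, -0.3]
gripper_width: 0.583
gripper_force: 0.0
```

Request:
move_arm --motion '[[[0,0,0,0],[0,0,0,0]]]'

```text
t: 15.45
position: [449.6, -324.1, 166.9]
ee_rot: [-180.0, -0.1, 103.9]
ft_force: [0.3, 0.2, 0.8]
gripper_width: 0.586
gripper_force: 0.0
```

```bash
python3 - <<'E'
from trk import *
s=sense();im=cams.camera('wrist');cv2.imwrite('pics/w8.png',im);print(s['position'],s['ee_rot'])
u,v=map(int,pix('wrist',[449.7,-325.8,17],s));print(u,v)
c=im[v-30:v+30,u-30:u+30]
for nm,m,z in(('face',c.min(2)>190,17),('all',c.max(2)>110,13)):
    a=np.argwhere(m)[:,::-1];q=a.mean(0)+[u-30,v-30];w=onz('wrist',*q,z,s)
    d=R.from_euler('xyz',s['ee_rot'],degrees=True).as_matrix().T@(w-s['position']);print(nm,m.sum(),np.ptp(a,axis=0),w.round(1),d.round(1))
E
```

```text
[ 449.59919976 -324.13525899  166.86924719] [-1.79992181e+02 -6.50607222e-02  1.03896631e+02]
317 232
face 972 [35 34] [ 449.7 -325.9   17. ] [ -1.9  -0.3 149.9]
all 1217 [37 40] [ 449.6 -325.5   13. ] [ -1.5  -0.3 153.9]
```

Request:
move_arm --motion '[[[-0.0017,-0.0003,0.04,0],[-0.0017,-0.0003,0.08,0],[-0.0017,-0.0003,0.115,0],[-0.0017,-0.0003,0.132,0],[-0.0017,-0.0003,0.138,0]]]'

```text
t: 16.0
position: [448.6, -325.1, 26.6]
ee_rot: [-179.9, -0.2, 103.9]
ft_force: [0.0, 0.0, -0.3]
gripper_width: 0.584
gripper_force: 0.0
```

Request:
move_arm --motion '[[[0,0,0,0],[0,0,0,0]]]'

```text
t: 16.2
position: [450.4, -327.5, 31.1]
ee_rot: [179.9, 0.1, 103.9]
ft_force: [-0.5, -0.0, 0.6]
gripper_width: 0.588
gripper_force: 0.0
```

Request:
move_arm --motion '[[[0,0,0,0],[0,0,0,0],[0,0,0,0],[0,0,0,0],[0,0,0,0]]]' --hand 0.02

```text
t: 16.7
position: [450.3, -328.0, 31.7]
ee_rot: [179.9, 0.1, 103.8]
ft_force: [-0.7, 1.7, 4.8]
gripper_width: 0.291
gripper_force: 58.6
```

Request:
move_arm --motion '[[[0,0,-0.02,0],[0,0,-0.05,0],[0,0,-0.08,0],[0,0,-0.08,0],[0,0,-0.08,0]]]'

```text
t: 17.2
position: [449.9, -327.8, 110.7]
ee_rot: [179.9, 0.1, 103.8]
ft_force: [0.7, 0.1, -1.0]
gripper_width: 0.292
gripper_force: 58.9
```

Request:
move_arm --motion '[[[0.04,0.017,0,0],[0.082,0.0355,0,0],[0.124,0.0535,0,0],[0.166,0.0715,0,0],[0.208,0.0898,0,0]]]'

```text
t: 17.7
position: [486.1, -102.1, 107.6]
ee_rot: [-179.9, -0.1, 103.8]
ft_force: [1.4, -0.3, -0.9]
gripper_width: 0.289
gripper_force: 59.0
```

Request:
move_arm --motion '[[[0.042,0.018,0,0],[0.084,0.0363,0,0],[0.1124,0.0485,0,0],[0.1124,0.0485,0.03,0],[0.1124,0.0485,0.05,0]]]'

```text
t: 18.2
position: [506.2, 18.1, 56.5]
ee_rot: [-179.8, -0.0, 104.0]
ft_force: [0.3, 0.2, -1.1]
gripper_width: 0.292
gripper_force: 59.0
```

Request:
move_arm --motion '[[[0,0,0,0],[0,0,0,0],[0,0,0,0]]]'

```text
t: 18.5
position: [507.7, 16.5, 60.3]
ee_rot: [179.9, 0.0, 103.8]
ft_force: [0.8, -0.5, 0.1]
gripper_width: 0.282
gripper_force: 59.0
```

```bash
python3 - <<'E'
from h import *
s=sense();print(s['position'],s['ee_rot'])
th=np.radians(103.87);tx=np.array([np.cos(th),np.sin(th)]);ty=np.array([-tx[1],tx[0]]);d=s['position'][:2]-[513.4,-7.9];print('mag',tx@d,ty@d)
E
```

```text
[507.71549413  16.52322052  60.30929965] [1.79926244e+02 2.14756087e-02 1.03777541e+02]
mag 25.073779761058113 -0.33597036450859463
```

Request:
move_arm --motion '[[[0,0,0.005,0],[0,0,0.01,0],[0,0,0.015,0],[0,0,0.018,0],[0,0,0.018,0]]]'

```text
t: 19.0
position: [506.8, 16.8, 40.5]
ee_rot: [-179.9, -0.0, 103.8]
ft_force: [0.1, -0.1, -0.2]
gripper_width: 0.29
gripper_force: 59.0
```

Request:
move_arm --motion '[[[0,0,0.0015,0],[0,0,0.003,0],[0,0,0.003,0]]]'

```text
t: 19.3
position: [507.4, 16.8, 39.7]
ee_rot: [180.0, 0.0, 103.8]
ft_force: [-3.5, -0.7, 5.5]
gripper_width: 0.293
gripper_force: 60.6
```

Floor contact at the expected height (8 mm above the bench grasp). Release, rise and check.

Request:
move_arm --motion '[[[0,0,0,0],[0,0,0,0],[0,0,-0.01,0],[0,0,-0.04,0],[0,0,-0.08,0]]]' --hand 0.05

```text
t: 19.8
position: [505.9, 16.8, 117.4]
ee_rot: [-179.7, -0.1, 103.8]
ft_force: [0.9, -0.0, 0.7]
gripper_width: 0.587
gripper_force: 0.0
```

Request:
move_arm --motion '[[[0,0,-0.04,0],[0,0,-0.05,0],[0,0,-0.05,0],[0,0,-0.05,0]]]' --hand 0.026

```text
t: 20.2
position: [506.9, 16.8, 167.3]
ee_rot: [-179.9, -0.0, 103.8]
ft_force: [-0.9, -0.0, -0.5]
gripper_width: 0.305
gripper_force: 0.0
```

```bash
python3 - <<'E'
from trk import *
s=sense();im=cams.camera('wrist');cv2.imwrite('pics/w9.png',im);print(s['position'])
mounts(s,im,20,15);mounts(s,im,20,25)
E
```

```text
[506.8608369   16.81749569 167.30345813]
[ 298  163   40   86 1975] [317.9 205.4] 42.699737548828125 [501.6  37.2  20. ] mag 46.6 0.7
[   0  213   46   85 2299] [ 24.7 250.8] 42.668067932128906 [278.9 -56.2  20. ] mag 9.3 239.3
[  77  306   79   71 2853] [118.6 338.1] 39.54130172729492 [ 359.8 -119.3   20. ] mag -71.3 175.9
[  0 333  27  25 440] [ 10.4 344.1] 15.207006454467773 [ 267.4 -148.4   20. ] mag -77.4 272.5
[ 298  164   40   85 1889] [317.8 205.4] 42.29667282104492 [501.6  37.2  20. ] mag 46.6 0.7
[ 81 306  75  71 983] [131.1 327. ] 38.582733154296875 [ 369.5 -105.6   20. ] mag -60.4 163.2
```

Request:
move_arm --motion '[[[-0.03,-0.006,0,-0.14],[-0.06,-0.012,0,-0.28],[-0.0885,-0.0166,0,-0.42],[-0.0885,-0.0166,0,-0.56],[-0.0885,-0.0166,0,-0.7]]]'

```text
t: 20.75
position: [511.3, -73.9, 165.7]
ee_rot: [-179.9, -0.2, 144.1]
ft_force: [0.4, 0.4, 0.4]
gripper_width: 0.302
gripper_force: 0.0
```

Request:
move_arm --motion '[[[0,0,0,-0.14],[0,0,0,-0.28],[0,0,0,-0.42],[0,0,0,-0.56],[0,0,0,-0.7]]]'

```text
t: 21.25
position: [511.3, -72.9, 165.8]
ee_rot: [179.9, -0.2, -175.6]
ft_force: [-0.5, -0.5, 0.0]
gripper_width: 0.303
gripper_force: 0.0
```

Request:
move_arm --motion '[[[0,0,0,-0.1],[0,0,0,-0.171],[0,0,0,-0.171],[0,0,0,-0.171]]]'

```text
t: 21.65
position: [511.6, -73.0, 166.7]
ee_rot: [179.9, -0.1, -166.3]
ft_force: [-0.3, -0.5, -0.6]
gripper_width: 0.3
gripper_force: 0.0
```

```bash
python3 - <<'E'
from h import *
s=sense();print(s['position'],s['ee_rot'],s['gripper_width']);im=cams.camera('wrist');cv2.imwrite('pics/w10.png',im)
o=np.array([513.4,-7.9]);th=np.radians(103.87);ex=np.array([np.cos(th),np.sin(th)]);ey=np.array([-ex[1],ex[0]])
# post top at z=60: brightness profile around expected hooked post
P=np.r_[o-58.9*ex+16*ey,60];print(P,pix('wrist',P,s))
d=np.array([511.9,-73.1])-s['position'][:2];M=R.from_euler('xyz',s['ee_rot'],degrees=True).as_matrix();print((M.T@np.r_[d,0]).round(1))
u,v=map(int,pix('wrist',P,s));g=cv2.cvtColor(im,6)
print(u,v);print(g[v-24:v+27:6,u-30:u+31:3])
E
```

```text
[511.64892485 -73.00144152 166.70510317] [ 1.79936996e+02 -1.37653159e-01 -1.66294694e+02] 0.300476946392202
[511.98601879 -68.91811745  60.        ] (np.float64(322.6928881944263), np.float64(248.97742789960728))
[-0.2 -0.2 -0. ]
322 248
[[167 162 161 247 247 247 247 247 247 233 232 232 232 235 235 235 235 247
  247 247 247]
 [247 247 247 247 247 247 218 232 228 226 227 229 229 230 237 236 247 247
  247 247 247]
 [247 247 247 247 247 247 143 153 220 230 231 231 230 231 238 247 247 247
  247 247 247]
 [247 247 247 247 247 247 144 172 247 247 247 247 247 247 247 247 247 247
  247 247 247]
 [247 247 247 247 247 247 144 146 247 247 247 247 247 247 247 178 181 179
  178 182 178]
 [247 247 247 247 247 247 149 163 247 247 247 247 247 247 247 156 157 157
  155 156 155]
 [247 247 247 247 247 247 156 153 158 159 160 161 163 160 162 161 163 161
  165 163 160]
 [247 247 247 247 247 247 247 247 247 247 247 247 247 247 247 247 247 247
  247 247 247]
 [247 247 247 247 247 247 247 247 247 247 247 247 247 247 247 247 247 247
  247 247 247]]
```

Request:
move_arm --motion '[[[0,0.002,0.04,0],[0,0.002,0.08,0],[0,0.002,0.1,0],[0,0.002,0.109,0],[0,0.002,0.109,0]]]'

```text
t: 22.2
position: [510.9, -71.0, 57.9]
ee_rot: [179.9, -0.1, -166.2]
ft_force: [0.8, 0.2, 1.1]
gripper_width: 0.305
gripper_force: 0.0
```

Request:
move_arm --motion '[[[0,0,0,0],[0,-0.002,0,0],[0,-0.004,0,0],[0,-0.0055,0,0],[0,-0.0055,0,0]]]'

```text
t: 22.7
position: [513.7, -74.4, 61.1]
ee_rot: [179.8, 0.2, -166.1]
ft_force: [-2.5, 9.8, 6.0]
gripper_width: 0.303
gripper_force: 5.2
```

Request:
move_arm --motion '[[[0,-0.0015,0,0],[0,-0.003,0,0],[0,-0.004,0,0],[0,-0.004,0,0]]]'

```text
t: 23.1
position: [514.5, -77.9, 61.1]
ee_rot: [179.7, 0.2, -166.1]
ft_force: [-3.2, 10.8, 5.6]
gripper_width: 0.31
gripper_force: 5.4
```

Request:
move_arm --motion '[[[0,-0.0012,0,0],[0,-0.0012,0,0],[-0.003,-0.0012,0,0],[-0.006,-0.0012,0,0],[-0.009,-0.0012,0,0]]]'

```text
t: 23.6
position: [523.5, -76.9, 61.1]
ee_rot: [179.7, 0.1, -166.1]
ft_force: [-2.8, 10.2, 6.4]
gripper_width: 0.304
gripper_force: 5.5
```

Request:
move_arm --motion '[[[-0.003,0,0,0],[-0.006,0,0,0],[-0.0085,0,0,0],[-0.0085,0,0,0]]]'

```text
t: 24.0
position: [531.2, -74.8, 60.8]
ee_rot: [179.7, 0.0, -166.1]
ft_force: [-4.7, 9.7, 5.4]
gripper_width: 0.305
gripper_force: 5.5
```

```bash
python3 - <<'E'
from h import *
s=sense();print(s['position'],s['ft_force']);im=cams.camera('wrist');cv2.imwrite('pics/w11.png',im)
o=np.array([513.4,-7.9]);th=np.radians(103.87);ex=np.array([np.cos(th),np.sin(th)]);ey=np.array([-ex[1],ex[0]])
print('tcp mag',ex@(s['position'][:2]-o),ey@(s['position'][:2]-o))
g=cv2.cvtColor(im,6)
for y in(-16,-8,0,8,16,24):  # expected pixel of plate/post along y
    print(y,np.round(pix('wrist',np.r_[o-63*ex+y*ey,60],s)),np.round(pix('wrist',np.r_[o-63*ex+y*ey,26],s)))
u,v=map(int,pix('wrist',np.r_[o-63*ex,60],s));print(u,v);print(g[v-66:v+30:6,u-42:u+43:6])
E
```

```text
[531.23232622 -74.83458005  60.76258966] [-4.70281703  9.74553292  5.432141  ]
tcp mag -69.25767104307185 -1.2668332272859553
-16 [332. 357.] [329. 317.]
-8 [332. 340.] [329. 302.]
0 [332. 322.] [329. 288.]
8 [333. 304.] [330. 273.]
16 [333. 286.] [330. 257.]
24 [333. 267.] [330. 241.]
332 322
[[224 225 223 223 226 125 126 124 124 128 124 224 224 223 225]
 [247 226 223 223 247 127 156 129 128 130 142 223 223 225 224]
 [247 226 223 222 247 129 157 129 130 133 209 222 224 223 224]
 [247 247 243 242 247 147 138 170 132 133 224 224 247 247 247]
 [247 247 247 247 247 174 200 206 212 186 161 163 160 163 161]
 [247 247 247 247 247 215 220 220 221 223 134 134 133 137 138]
 [247 247 247 247 247 215 222 222 222 222 109 184 184 134 134]
 [247 247 247 247 247 214 222 223 223 223 111 183 184 209 208]
 [247 247 247 247 247 215 223 224 224 224 150 183 183 183 114]
 [247 247 247 247 247 247 247 247 247 247 233 110 182 182 112]
 [247 247 247 247 247 247 247 247 247 247 235 107 185 184 112]
 [247 247 243 247 247 247 247 247 247 247 201 107 181 182 137]
 [247 144 149 247 247 247 247 247 247 247 151 104 180 183 177]
 [245 154 150 247 247 247 247 247 247 247 137 101 243 100 102]
 [247 247 247 247 247 247 247 247 247 247  97 103 226  98  97]
 [ 67  70  74  77  82  83  86  86  89  85  95 105  95  98  96]]
```

The post is back at y≈0 in the straight slot, resting on the front finger. Ease it forward.

Request:
move_arm --motion '[[[0,0.002,0,0],[0,0.005,0,0],[0,0.008,0,0],[0,0.011,0,0],[0,0.014,0,0]]]'

```text
t: 24.55
position: [528.0, -61.6, 60.8]
ee_rot: [179.8, 0.1, -166.1]
ft_force: [-3.9, 8.2, 4.3]
gripper_width: 0.303
gripper_force: 4.6
```

Request:
move_arm --motion '[[[0,0.002,0,0],[0,0.004,0,0],[0,0.006,0,0],[0,0.008,0,0],[0,0.01,0,0]]]'

```text
t: 25.05
position: [525.7, -52.3, 60.8]
ee_rot: [179.8, 0.1, -166.1]
ft_force: [-3.0, 6.3, 3.7]
gripper_width: 0.305
gripper_force: 3.9
```

Request:
move_arm --motion '[[[0,0.0015,0,0],[0,0.003,0,0],[0,0.0045,0,0],[0,0.006,0,0],[0,0.0075,0,0]]]'

```text
t: 25.55
position: [524.0, -45.3, 60.8]
ee_rot: [179.9, 0.1, -166.1]
ft_force: [-3.6, 6.5, 4.5]
gripper_width: 0.302
gripper_force: 3.3
```

Request:
move_arm --motion '[[[0,0.001,0,0],[0,0.002,0,0],[0,0.003,0,0],[0,0.004,0,0],[0,0.005,0,0]]]'

```text
t: 26.05
position: [522.8, -42.4, 59.5]
ee_rot: [-179.9, 0.0, -166.2]
ft_force: [0.3, -0.3, 0.2]
gripper_width: 0.306
gripper_force: 0.0
```

Finger force fell to zero right where the clamped position should be. Clear the post and lift.

Request:
move_arm --motion '[[[0,0.002,0,0],[0,0.004,0,0],[0,0.0045,0,0],[0,0.0045,0,0]]]'

```text
t: 26.45
position: [521.5, -37.5, 59.2]
ee_rot: [-180.0, -0.0, -166.2]
ft_force: [-0.5, -0.4, -0.7]
gripper_width: 0.305
gripper_force: 0.0
```

Request:
move_arm --motion '[[[0,0,-0.02,0],[0,0,-0.05,0],[0,0,-0.09,0],[0,0,-0.11,0],[0,0,-0.11,0]]]'

```text
t: 26.95
position: [523.2, -37.8, 173.7]
ee_rot: [-179.8, 0.4, -166.2]
ft_force: [0.3, 1.1, 0.6]
gripper_width: 0.304
gripper_force: 0.0
```

Request:
move_arm --motion '[[[0.02,0,0,0],[0.03,0,0,0],[0.03,0,0,0],[0.03,0,0,0]]]'

```text
t: 27.35
position: [492.3, -44.7, 168.6]
ee_rot: [180.0, -0.0, -166.2]
ft_force: [-0.9, -0.3, -0.5]
gripper_width: 0.303
gripper_force: 0.0
```

```bash
python3 - <<'E'
from trk import *
s=sense();im=cams.camera('wrist');cv2.imwrite('pics/w12.png',im);print(s['position'],s['ft_force'])
mounts(s,im,21,20)
o=np.array([513.4,-7.9]);th=np.radians(103.87);ex=np.array([np.cos(th),np.sin(th)]);ey=np.array([-ex[1],ex[0]])
for X in(25,40,55,70,85): print(X,np.round(pix('wrist',np.r_[o+X*ex,25],s),1))
print('post',np.round(pix('wrist',np.r_[o-30*ex,60],s)))
u,v=map(int,pix('wrist',np.r_[o+40*ex,25],s));d=im[...,2].astype(int)-im[...,0];print((d[v,u-40:u+100:3]))
u,v=map(int,pix('wrist',np.r_[o-30*ex,60],s));g=cv2.cvtColor(im,6);print(g[v,u-30:u+31:3],g[v-30:v+31:3,u])
E
```

```text
[492.28400594 -44.73176893 168.55370116] [-0.91828952 -0.26995362 -0.47930986]
[ 215    0   59   44 1838] [245.4  19.7] 30.151954650878906 [ 359.1 -127.8   21. ] mag -79.4 178.5
[ 200    0  110   77 1265] [276.7  38.7] 54.82289505004883 [ 365.3 -104.7   21. ] mag -58.5 167.0
[ 384  245   75   41 1869] [419.8 263.9] 37.46431350708008 [498.8  43.8  21. ] mag 53.7 1.8
25 [385.7 267.7]
40 [404.2 267.7]
55 [422.6 267.7]
70 [441.1 267.7]
85 [459.5 267.7]
post [318. 285.]
[-12 -14 -14 -13 -15 -11  -9  49  36  34   2   0   0   0   0   0   0  38
  38  37  36  36  40   0   0   0   0   0   0  32  34  36 -10  -7 -10  -6
   6   6   2   3   0   2   3   1   2   0   1]
[247 247 247 247 247 247 247 247 247 247 247 247 247 247 247 247 247 247
 247 247 247] [241 239 225 239 239 239 239 244 247 247 247 247 247 247 247 247 247 108
 106 105  98]
```

The mounts span x≈24–84.5 mm, so they are clamped against the stop.

```bash
python3 -c "
from bench import robot
print(robot.hand_in())"
```

```text
the job is handed in; nothing more can be done
None
```

The job is handed in at about 27 s of robot time. The follower is eased home, and the last wrist image shows both mounts in the track at about x = 25–85 mm, against the front stop. The arm is clear and its path kept away from the beaker, lens can and loupe; the hand-in returned no verdict.

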